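# Lay out the coffee corner

### The job

Lay out the coffee corner: stand the tamper and the distributor on the two rings of the black mat, the tamper on the ring nearer the wooden board so that it is between the distributor and the board, and set the steel dosing cup, open side up, on top of the distributor. On the wooden board stand the green-capped spice jar on the back ring (the one farther from the robot) and the dropper bottle on the ring in front of it. Centre everything well on its ring or stack, keep it all upright throughout, and leave the milk pitcher and the mug where they stand.

Things in the scene. Friction and masses are not known exactly. Their poses are not given: they have to be found in the camera images.
- mat: black rubber mat, fixed, 110 (x) x 200 (y) x 5 mm, with two white printed rings (72 mm across) centred at y = +47.5 and y = -47.5 mm, x = 0 in its own frame. Flat top at z = 5 mm. Origin: centre of its underside; z up, +x away from the robot, +y to its left (yaw within 0.3 rad). It lies either left or right of the wooden board.
- board: light wooden board, fixed, 200 (x) x 110 (y) x 10 mm, with two dark brown printed rings (62 mm across) centred at x = +47.5 mm (back ring) and x = -47.5 mm (front ring, nearer the robot), y = 0 in its own frame. Flat top at z = 10 mm. Origin: centre of its underside; z up, +x away from the robot (yaw within 0.3 rad).
- tamper: coffee tamper standing upright: round steel base 58 mm in diameter up to 26 mm, above it an upright dark brown handle about 30 mm in diameter; 102 mm tall, 0.27 to 0.5 kg. Grip the handle at about 65 mm. Origin at the centre of its underside, z up.
- distributor: coffee distributor (levelling tool): low steel puck with a round, flat dark brown top, 62 mm in diameter, top at 33 mm, 0.22 to 0.42 kg. Grip round the side, at about 22 to 25 mm. Origin at the centre of its underside, z up.
- dosing_cup: plain steel dosing cup, open at the top, no handle, 58 mm in outer diameter, 50 mm tall, flat bottom about 54 mm wide, about 0.1 kg. Grip round the outside, at about 30 mm. Origin at the centre of its underside, z up.
- jar: glass spice jar with a green cap, closed, 46 mm in diameter, 106 mm tall, about 0.1 kg. Grip round the body or cap, at about 65 mm. Origin at the centre of its underside, z up.
- dropper: small brown dropper bottle with a pale label and a black pointed rubber top: body 32 to 34 mm in diameter up to about 60 mm, 102 mm tall with its top, about 0.07 kg. Grip round the body at about 40 mm. Origin at the centre of its underside, z up.
- pitcher: steel milk pitcher with a handle, 71 x 100 x 81 mm, a bystander that stands behind the work and is to be left alone. Origin at the middle of its underside.
- mug: white mug with green dots and a handle, 78 x 114 x 93 mm, a bystander that stands behind the work and is to be left alone. Origin at the middle of its underside.
Not all that is in view belongs to the job. There is more than one size of the distributor; the job needs the larger.

How it is judged (in metres and radians):
At the end, for the whole second after the job is handed in: Tamper on the mat ring nearer the board, distributor on the other, jar on the back and dropper on the front ring of the board, each within 13 mm along and across; cup on the distributor within 12 mm of its axis; all upright within 0.12 rad, released, at rest (((y of board in the frame of mat above 0 m and x of tamper in the frame of mat between -0.013 and 0.013 m and y of tamper in the frame of mat between 0.0345 and 0.0605 m and z of tamper in the frame of mat between -0.001 and 0.011 m and x of distributor in the frame of mat between -0.013 and 0.013 m and y of distributor in the frame of mat between -0.0605 and -0.0345 m and z of distributor in the frame of mat between -0.001 and 0.011 m) or (y of board in the frame of mat below 0 m and x of tamper in the frame of mat between -0.013 and 0.013 m and y of tamper in the frame of mat between -0.0605 and -0.0345 m and z of tamper in the frame of mat between -0.001 and 0.011 m and x of distributor in the frame of mat between -0.013 and 0.013 m and y of distributor in the frame of mat between 0.0345 and 0.0605 m and z of distributor in the frame of mat between -0.001 and 0.011 m)) and horizontal distance between dosing_cup and distributor below 0.012 m and z of dosing_cup in the frame of distributor between 0.0275 and 0.0395 m and x of jar in the frame of board between 0.0345 and 0.0605 m and y of jar in the frame of board between -0.013 and 0.013 m and z of jar in the frame of board between 0.004 and 0.016 m and x of dropper in the frame of board between -0.0605 and -0.0345 m and y of dropper in the frame of board between -0.013 and 0.013 m and z of dropper in the frame of board between 0.004 and 0.016 m and angle between each of tamper, distributor, dosing_cup, jar, dropper's own z axis and vertical below 0.12 rad and linear speed of each of tamper, distributor, dosing_cup, jar, dropper below 0.02 m/s and angular speed of each of tamper, distributor, dosing_cup, jar, dropper below 0.2 rad/s); the robot touches nothing.
It fails at once if a bystander (pitcher or mug) is shifted by more than 20 mm (distance of any of pitcher, mug from where it was at the start of the episode above 0.02 m).
It fails at once if one of the five things is tipped more than 0.8 rad from upright (angle between any of tamper, distributor, dosing_cup, jar, dropper's own z axis and vertical above 0.8 rad).
It also fails if it takes over 128 s, if anything falls off the work surface, if the arm or the gripper's body presses on something with over 40 N, if the wrist force passes 120 N, or if a joint passes its speed limit or range.

### The arm

A 7-joint arm with a two-finger parallel gripper is mounted at the origin on a cart in front of the work surface, level with it; the furniture and walls round the work are solid. World frame = base frame: x ahead of the robot, y to its left, z up, the work surface at z = 0. Lengths are in m, angles in degrees, forces in N, time in s.
With the tool pointing down it reaches from about 0.425 to 0.875 m from the base axis. Payload 4.7 kg.
Tool frame: the origin (TCP) lies on the centre line of the jaws, within the pads' length; the fingertips stand 14 mm ahead of it and the grasp point (between the pads) lies 5 mm behind it; z points along the fingers, y is the line along which they close (so a half turn about z gives the same grasp; the last joint's range is limited). The gripper opens to 85 mm and grips with 20 to 120 N. Pads are 22 mm wide; open, the fingers measure 114 mm over their backs; the gripper's body (76 mm by 85 mm) begins 54 mm behind the grasp point. The pads swing forward as they close: fully open they stand 13 mm farther back than shut.
Start: joints at [-66.114, 18.392, -4.016, 83.108, 1.295, 78.541, -3.26], TCP at [0.255, 0.598, 0.245] pointing down, gripper open.
Joint ranges: [-163.93, 163.93], [-17.29, 119.83], [-79.2, 71.16], [3.27, 140.29], [-89.18, 269.18], [5.43, 117.66], [-154.24, 154.24]. Speed limits (degrees/s): [147.25, 147.25, 180, 180, 180, 180, 180].

### API

Orientations are given as [roll, pitch, yaw] about the fixed x, y, z axes, in that order (R = Rz(yaw) Ry(pitch) Rx(roll)).
In Python, from plant import get_obs, grab_frame, hand_in gives the robot as it stands.
- The arm moves only by the tool arm_command, never from a script. Its argument "commands" is text: rows parted by semicolons, each of 7 numbers parted by spaces: the shift along the tool's x, y, z each as a share of 40 mm, from -1 to 1, then the turn, a rotation vector about the tool's x, y, z each as a share of 5 degrees, from -1 to 1, then the opening, from 0 (shut) to 1 (fully open). A call has 1 to 12 rows; each row shifts and turns the commanded pose from where the row before left it, along the tool's axes as they then stand; what a row does not reach is not made up. A row lasts 1/12 s, in which the tool goes at most 41.7 mm and 7.16 degrees, less where a joint would pass 70% of its speed; a pose out of reach is approached as far as the arm can. A call with a number of a shift or a turn outside -1 to 1 is refused whole. A call with a gripper value outside its range is refused whole. The fingers move at their own pace and stop on an object; "grip_force" is the grip in N (left out, the last holds). Time passes only in rows, so rows that do not move let the fingers close. It gives the time, the measured TCP pose, the force, the opening and the grip force at its end, in the units of the state.
- get_obs(): the state, without advancing time (a new reading comes with each control period).
- grab_frame(name): name is "scene" or "top" or "wrist"; returns a dict with "pixels" (420x560x3 uint8, red, green, blue), "mtx" (3x3 intrinsics, pixels), "R" (3x3) and "t" (3): a world point X has camera coordinates R X + t. Camera axes: x right, y down, z forward; pixel columns grow to the right and rows downward; lengths in m; the calibration is good to about 2 mm. A picture is of the moment at which its call begins. There is no depth.
- hand_in(): hands the job in; it is judged then, once.
The state is a dict: "t": time; "joint_positions": joint angles; "joint_velocities": joint speeds; "effort": joint torques, N m; "eef_pos": TCP position; "orientation": TCP orientation; "ft_force": force on the tool from outside, world axes, zero at the start; "ft_torque": the same for the moment, N m; "finger_gap": finger opening in m; "finger_force": force on a finger pad.
Only numpy, scipy, OpenCV 4.12 (cv2) and the standard library are available. Lean on these libraries where they do the work, as an engineer would, in place of code of your own. Each camera call takes 0.05 s, during which the arm holds its last target. There are 200 camera calls.

## Working session

There is one attempt and no reset: what is moved stays moved. The work goes in short steps, Python scripts to look and compute and a tool call to move; the robot and the scene stay as the last step left them, time stands still between calls to the robot, and variables do not carry over. Pictures are saved under pics/ and viewed, at most 14 in all, crops included, and the job is handed in when it is done.

Besides the shell and the picture viewer there is one more tool, called after "Call:" in YAML: its name, and indented under it one key for each argument. arm_command: Moves the arm, as the interface text tells. Shift numbers are shares of 40 mm and turn numbers shares of 5 degrees, none past 1 either way. Its arguments: {"type":"object","properties":{"commands":{"type":"string"},"grip_force":{"type":"number"}},"required":["commands"]}

```bash
ls; mkdir -p pics
python3 - <<'E'
from plant import get_obs, grab_frame
import cv2,numpy as np,pickle
print(get_obs())
d={}
for n in ["scene","top","wrist"]:
    f=grab_frame(n);d[n]=f
    cv2.imwrite(f"pics/{n}0.png",cv2.cvtColor(f["pixels"],cv2.COLOR_RGB2BGR))
    print(n,f["mtx"].tolist(),np.round(f["R"],4).tolist(),f["t"])
pickle.dump(d,open("f0.pkl","wb"))
E
```

```text
pics
{'t': 0.0, 'joint_positions': array([-66.1113923 ,  18.44031261,  -4.01486283,  83.1756375 ,
         1.29537322,  78.54152356,  -3.2610859 ]), 'joint_velocities': array([ 0.14419913, -0.08420822, -0.07252615, -0.01327392,  0.00127931,
       -0.14762662,  0.01325119]), 'effort': array([ 4.43065301e-04, -4.93568408e+01, -3.82143203e-01, -3.14338589e+01,
        1.29565006e-02,  1.10148903e-02,  1.19098928e-05]), 'eef_pos': array([0.25466781, 0.59746727, 0.24420275]), 'orientation': array([-1.79887790e+02,  6.40459937e-03,  1.56919519e+02]), 'ft_force': array([-0.35124296,  0.92705348,  0.51410625]), 'ft_torque': array([ 0.02255904, -0.02977161, -0.0289963 ]), 'finger_force': 0.0, 'finger_gap': 0.08549575602168655}
scene [[390.8715483520155, 0.0, 280.71552532951875], [0.0, 390.8715483520155, 212.0086210071758], [0.0, 0.0, 1.0]] [[0.8777, -0.4792, 0.0026], [-0.371, -0.6829, -0.6293], [0.3033, 0.5513, -0.7772]] [-0.49576742  0.29437333  0.8980931 ]
top [[436.5118112134672, 0.0, 287.74513890968143], [0.0, 436.5118112134672, 210.60211776190175], [0.0, 0.0, 1.0]] [[0.0831, -0.9965, 0.0046], [-0.969, -0.0819, -0.2332], [0.2327, 0.015, -0.9724]] [0.02017939 0.61068184 1.07271527]
wrist [[292.08221014871407, 0.0, 285.9469249073907], [0.0, 292.08221014871407, 208.9826925791548], [0.0, 0.0, 1.0]] [[0.3919, 0.92, -0.002], [0.8791, -0.3738, 0.2957], [0.2714, -0.1176, -0.9553]] [-0.64987122 -0.03835028  0.37939132]
```

View pics/top0.png

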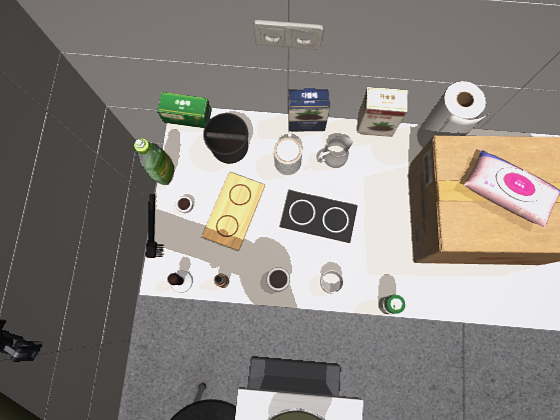

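View pics/scene0.png

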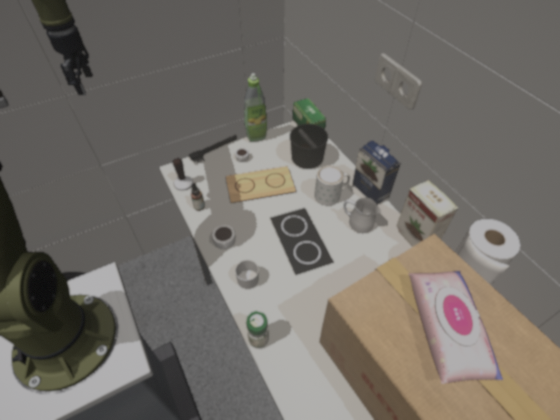

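```bash
cat > h.py <<'E'
import cv2,numpy as np
from scipy.spatial.transform import Rotation as Ro
def ray(f,px,z):
    px=np.atleast_2d(np.array(px,float))
    d=(np.linalg.inv(f["mtx"])@np.c_[px,np.ones(len(px))].T).T@f["R"]
    c=-f["R"].T@f["t"]
    return c+d*((z-c[2])/d[:,2])[:,None]
def proj(f,X):
    p=(np.atleast_2d(X)@f["R"].T+f["t"])@f["mtx"].T
    return p[:,:2]/p[:,2:]
def blobs(mask,amin=15):
    n,l,s,c=cv2.connectedComponentsWithStats(mask.astype(np.uint8))
    return [(l==i,s[i],c[i]) for i in range(1,n) if s[i][4]>=amin]
E
python3 - <<'E'
from h import *
import pickle
d=pickle.load(open("f0.pkl","rb"));f=d["top"];p=f["pixels"]
hsv=cv2.cvtColor(p,cv2.COLOR_RGB2HSV)
im=cv2.cvtColor(p,cv2.COLOR_RGB2BGR)
cv2.imwrite("pics/crop1.png",cv2.resize(im[180:325,140:420],None,fx=2.85,fy=2.85,interpolation=cv2.INTER_CUBIC))
# mat: dark blob ; board: saturated yellow
m=np.zeros(p.shape[:2],bool);m[185:250,275:365]=1
mm=(hsv[...,2]<70)&m
b=max(blobs(mm),key=lambda b:b[1][4]);cn=cv2.findContours(b[0].astype(np.uint8),0,1)[0][0]
w=ray(f,cn[:,0],.005)[:,:2]*1000
print("mat",cv2.minAreaRect(w.astype(np.float32)))
m[:]=0;m[165:255,195:270]=1
bm=(hsv[...,1]>70)&m&(hsv[...,2]>60)
b=max(blobs(bm),key=lambda b:b[1][4]);cn=cv2.findContours(b[0].astype(np.uint8),0,1)[0][0]
w=ray(f,cn[:,0],.010)[:,:2]*1000
print("board",cv2.minAreaRect(w.astype(np.float32)))
# rings of the mat: white in mat hull
def win(c,r=20):
    m=np.zeros(p.shape[:2],bool);m[c[1]-r:c[1]+r,c[0]-r:c[0]+r]=1;return m
for c in[(302,212),(336,219)]:
    q=win(c,16)&(hsv[...,2]>110)
    for bb in blobs(q,30):
        if bb[1][2]<30: print("ring",cv2.fitEllipse(np.argwhere(bb[0])[:,::-1].astype(np.float32)),ray(f,cv2.fitEllipse(np.argwhere(bb[0])[:,::-1].astype(np.float32))[0],.005))
for c,z in[((185,204),.033),((278,279),.033),((177,279),.1),((221,280),.1)]:
    q=win(c,16)&(hsv[...,2]<90)
    for bb in blobs(q,15):
        e=cv2.minEnclosingCircle(np.argwhere(bb[0])[:,::-1].astype(np.float32));w=ray(f,[e[0],(e[0][0]+e[1],e[0][1])],z)
        print("dark",c,bb[1][4],e,w[0],np.linalg.norm(w[1]-w[0])*2000)
q=win((395,304),18)&(hsv[...,0]>45)&(hsv[...,0]<90)&(hsv[...,1]>80)
for bb in blobs(q,15):
    e=cv2.minEnclosingCircle(np.argwhere(bb[0])[:,::-1].astype(np.float32));print("jar",e,ray(f,e[0],.106))
print("cup",ray(f,(331,280),.05))
E
```

```text
mat ((615.4432373046875, -13.855461120605469), (196.02235412597656, 107.28624725341797), 81.58829498291016)
board ((610.5204467773438, 221.89361572265625), (110.05026245117188, 199.62899780273438), 74.1806640625)
ring ((301.7688903808594, 211.70127868652344), (23.898937225341797, 24.711641311645508), 95.84481811523438) [[0.62307569 0.03310474 0.005     ]]
ring ((335.21624755859375, 219.4075164794922), (24.00436782836914, 24.908872604370117), 113.71833038330078) [[ 0.60900406 -0.06085399  0.005     ]]
dark (185, 204) 102 ((183.5, 203.5), 5.700977325439453) [0.6121483  0.35623789 0.033     ] 31.00960804503261
dark (278, 279) 243 ((277.8652648925781, 278.7035827636719), 8.777359008789062) [0.4314222 0.0823144 0.033    ] 45.937086462009425
dark (177, 279) 147 ((175.5, 279.0), 7.762187480926514) [0.40438263 0.33169469 0.1       ] 38.17488578218362
dark (221, 280) 99 ((221.10714721679688, 280.5535583496094), 7.065877437591553) [0.40998065 0.21944367 0.1       ] 34.75442084834893
jar ((395.0, 304.0), 9.486932754516602) [[ 0.38884182 -0.20747144  0.106     ]]
cup [[ 0.43820972 -0.05487783  0.05      ]]
```

View pics/crop1.png

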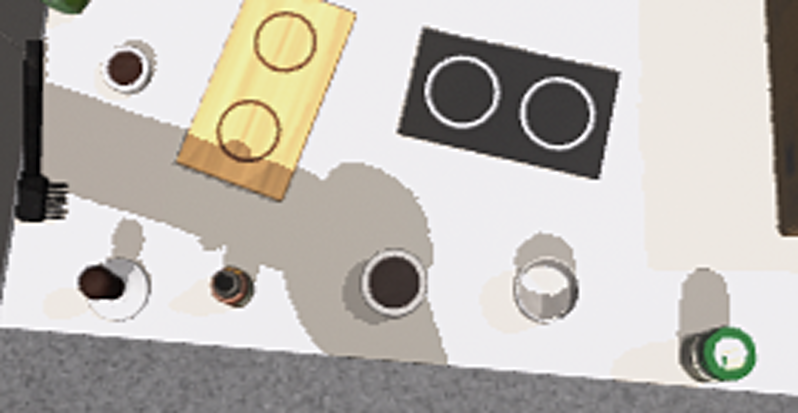

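```bash
cat > go.py <<'E'
import sys
from h import *
from plant import get_obs
def go(x,y,z,yaw=170,cur=None):
    o=get_obs();p=o["eef_pos"] if cur is None else np.array(cur)
    R=Ro.from_euler("xyz",[180,0,yaw],degrees=True)
    s=R.inv().apply(np.array([x,y,z])-p)/.04
    E=Ro.from_euler("xyz",o["orientation"],degrees=True)
    t=(E.inv()*R).as_rotvec(degrees=True)/5
    print("t%.1f"%o["t"],"pos",np.round(o["eef_pos"],4),"rpy",np.round(o["orientation"],1),"gap %.3f F"%o["finger_gap"],np.round(o["ft_force"],1))
    print("turn total",np.round(t,2),"then shift total (after turn)",np.round(s,2),"norm %.2f"%np.linalg.norm(s))
if __name__=="__main__": go(*map(float,sys.argv[1:]))
E
python3 go.py .431 .082 .15
# tamper & dropper estimates by two views, later from close by
```

```text
t0.1 pos [0.2548 0.5976 0.2445] rpy [-179.9    0.   156.9] gap 0.085 F [-0.4 -0.2  0.4]
turn total [-0.02 -0.   -2.62] then shift total (after turn) [ -6.58 -11.93   2.36] norm 13.83
```

Call:
arm_command:
  commands: "0 0 0 0 0 -0.87 1; 0 0 0 0 0 -0.87 1; 0 0 0 0 0 -0.87 1; -0.24 -0.43 0 0 0 0 1; -0.47 -0.85 0 0 0 0 1; -0.47 -0.85 0 0 0 0 1; -0.47 -0.85 0 0 0 0 1; -0.47 -0.85 0 0 0 0 1; -0.47 -0.85 0 0 0 0 1; -0.47 -0.85 0 0 0 0 1; -0.47 -0.85 0 0 0 0 1; -0.47 -0.85 0 0 0 0 1"
  grip_force: 60

```text
t: 1.15
eef_pos: [0.3622, 0.2833, 0.2452]
orientation: [180.0, -0.0, 170.0]
ft_force: [1.7, -0.6, 0.3]
finger_gap: 0.0855
finger_force: 0.0
```

Call:
arm_command:
  commands: "-0.47 -0.85 0.1 0 0 0 1; -0.47 -0.85 0.1 0 0 0 1; -0.47 -0.85 0.16 0 0 0 1; -0.47 -0.85 0.2 0 0 0 1; -0.47 -0.85 0.2 0 0 0 1; -0.24 -0.43 0.5 0 0 0 1; 0 0 0.7 0 0 0 1; 0 0 0.4 0 0 0 1; 0 0 0 0 0 0 1; 0 0 0 0 0 0 1"

```text
t: 1.98
eef_pos: [0.4308, 0.0828, 0.1505]
orientation: [-179.9, -0.1, 170.0]
ft_force: [-0.9, 0.3, -0.1]
finger_gap: 0.0853
finger_force: 0.0
```

```bash
cat > look.py <<'E'
import sys
from h import *
from plant import grab_frame,get_obs
import pickle
n=sys.argv[1];f=grab_frame("wrist");f["o"]=get_obs();pickle.dump(f,open(n+".pkl","wb"))
cv2.imwrite(f"pics/{n}.png",cv2.cvtColor(f["pixels"],cv2.COLOR_RGB2BGR))
print(f["o"]["t"],f["o"]["eef_pos"],f["o"]["orientation"])
E
python3 look.py w1; python3 go.py .431 .082 .016
```

```text
2.0333 [0.43170692 0.08322248 0.15154135] [1.79990197e+02 2.76006634e-02 1.69995371e+02]
t2.0 pos [0.4317 0.0832 0.1515] rpy [180.   0. 170.] gap 0.085 F [-0.   0.6 -1. ]
turn total [ 0.    0.01 -0.  ] then shift total (after turn) [ 0.01 -0.03  3.39] norm 3.39
```

View pics/w1.png

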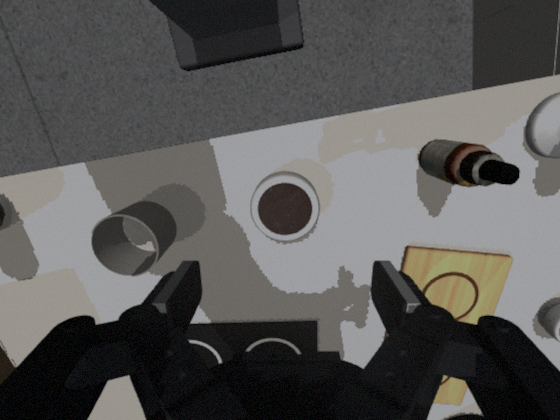

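The wrist view shows the distributor (285,208; the small one is off-left of the board), cup rim (128,245), dropper (440–510,165), the board and the mat.

```bash
python3 - <<'E'
from h import *
import pickle
f=pickle.load(open("w1.pkl","rb"));p=f["pixels"];g=cv2.cvtColor(p,cv2.COLOR_RGB2GRAY)
m=np.zeros(g.shape,bool);m[170:245,245:325]=1
b=max(blobs((g<75)&m),key=lambda b:b[1][4]);c=cv2.findContours(b[0].astype(np.uint8),0,1)[0][0]
w=ray(f,c[:,0],.033)[:,:2].astype(np.float32)
print("dark top",b[1],cv2.minEnclosingCircle(w),cv2.fitEllipse(w*1000))
print("halo px",[proj(f,[[.43+.031*np.cos(a),.082+.031*np.sin(a),.033]])[0].round() for a in (0,1.57,3.14,4.71)])
E
python3 go.py .431 .082 .016
```

```text
dark top [ 258  183   54   52 2140] ((0.4312085211277008, 0.08218152076005936), 0.023636119440197945) ((431.1864929199219, 82.24433898925781), (46.07639694213867, 46.30572509765625), 70.39083862304688)
halo px [array([290., 240.]), array([319., 202.]), array([278., 173.]), array([250., 214.])]
t2.0 pos [0.4317 0.0832 0.1515] rpy [180.   0. 170.] gap 0.085 F [-0.   0.6 -1. ]
turn total [ 0.    0.01 -0.  ] then shift total (after turn) [ 0.01 -0.03  3.39] norm 3.39
```

Call:
arm_command:
  commands: "0 0 0.7 0 0 0 1; 0 -0.03 0.9 0 0 0 1; 0 0 0.9 0 0 0 1; 0 0 0.6 0 0 0 1; 0 0 0.29 0 0 0 1; 0 0 0 0 0 0 1; 0 0 0 0 0 0 0; 0 0 0 0 0 0 0; 0 0 0 0 0 0 0; 0 0 0 0 0 0 0; 0 0 0 0 0 0 0; 0 0 0 0 0 0 0"

```text
t: 3.03
eef_pos: [0.4332, 0.0823, 0.0176]
orientation: [179.9, 0.2, 170.0]
ft_force: [-0.1, -0.5, 5.6]
finger_gap: 0.06
finger_force: 65.0
```

```bash
python3 go.py .609 -.0608 .1; python3 go.py .609 -.0608 .021
```

```text
t3.0 pos [0.4332 0.0823 0.0176] rpy [179.9   0.2 170. ] gap 0.060 F [-0.1 -0.5  5.6]
turn total [ 0.03  0.04 -0.  ] then shift total (after turn) [-4.95 -2.76 -2.06] norm 6.03
t3.0 pos [0.4332 0.0823 0.0176] rpy [179.9   0.2 170. ] gap 0.060 F [-0.1 -0.5  5.6]
turn total [ 0.03  0.04 -0.  ] then shift total (after turn) [-4.95 -2.76 -0.08] norm 5.67
```

Call:
arm_command:
  commands: "0 0 -0.4 0 0 0 0; 0 0 -0.8 0 0 0 0; -0.2 -0.1 -0.6 0 0 0 0; -0.5 -0.3 -0.26 0 0 0 0; -0.8 -0.44 0 0 0 0 0; -0.8 -0.44 0 0 0 0 0; -0.8 -0.44 0 0 0 0 0; -0.8 -0.44 0 0 0 0 0; -0.6 -0.34 0 0 0 0 0; -0.35 -0.2 0 0 0 0 0; -0.1 -0.06 0 0 0 0 0; 0 0 0 0 0 0 0"

```text
t: 4.03
eef_pos: [0.6075, -0.0625, 0.0981]
orientation: [-180.0, 0.0, 169.9]
ft_force: [-0.3, 0.9, -5.4]
finger_gap: 0.0602
finger_force: 67.0
```

```bash
python3 look.py w2; python3 go.py .610 -.0608 .0235
```

```text
4.0833 [ 0.60658952 -0.06103431  0.09784392] [ 1.79968751e+02 -4.24518084e-02  1.69958380e+02]
t4.1 pos [ 0.6066 -0.061   0.0978] rpy [180.  -0. 170.] gap 0.061 F [ 0.2  0.  -4.1]
turn total [ 0.01 -0.01 -0.01] then shift total (after turn) [-0.08  0.02  1.86] norm 1.86
```

View pics/w2.png

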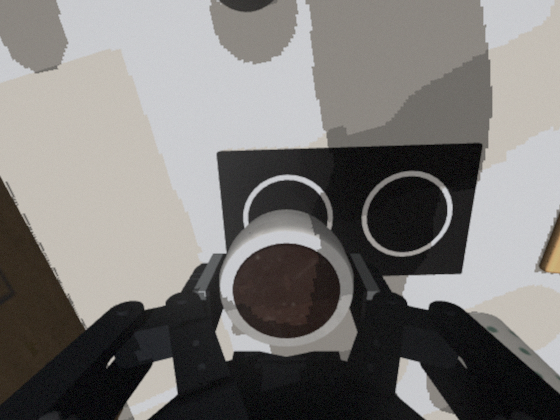

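The distributor is held level at (287,290); rings at (287,213) and (407,213).

Run:
```python
from h import *
import pickle
f=pickle.load(open("w2.pkl","rb"));p=f["pixels"];g=cv2.cvtColor(p,cv2.COLOR_RGB2GRAY)
m=np.zeros(g.shape,bool);m[235:345,228:346]=1
b=max(blobs((g<70)&m),key=lambda b:b[1][4]);c=cv2.findContours(b[0].astype(np.uint8),0,1)[0][0]
w=ray(f,c[:,0],f["o"]["eef_pos"][2]+.0155)[:,:2].astype(np.float32)
print("held top",b[1],cv2.fitEllipse(cv2.convexHull(w*1000)),f["o"]["eef_pos"])
m[:]=0;m[160:262,350:460]=1
for b in blobs((g>90)&m,200):
    if b[1][2]<105:
        w=ray(f,np.argwhere(b[0])[:,::-1],.005)[:,:2].astype(np.float32);print("ring",b[1],cv2.minAreaRect(w*1000))
```

```text
held top [ 233  244  107   94 7887] ((606.1395263671875, -61.30249786376953), (47.23250198364258, 47.79094696044922), 78.13174438476562) [ 0.60658952 -0.06103431  0.09784392]
ring [ 361  171   92   86 1364] ((622.8192749023438, 33.037445068359375), (71.50309753417969, 71.74893188476562), 42.32096481323242)
```

Call:
arm_command:
  commands: "-0.06 0.01 0.4 0 0 0 0; 0 0 0.6 0 0 0 0; 0 0 0.5 0 0 0 0; 0 0 0.26 0 0 0 0; 0 0 0.1 0 0 0 0; 0 0 0 0 0 0 0"

```text
t: 4.58
eef_pos: [0.6082, -0.0597, 0.0236]
orientation: [179.9, -0.1, 170.1]
ft_force: [0.2, 1.0, -3.7]
finger_gap: 0.0604
finger_force: 67.4
```

```bash
python3 go.py .609 -.0608 .0225;  python3 - <<'E'
from h import *
import pickle
f=pickle.load(open("w1.pkl","rb"));p=f["pixels"]
im=cv2.resize(cv2.cvtColor(p,cv2.COLOR_RGB2BGR)[190:290,80:190],None,fx=5,fy=5)
cv2.imwrite("pics/cup1.png",im)
E
```

```text
t4.6 pos [ 0.6082 -0.0597  0.0236] rpy [ 1.799e+02 -1.000e-01  1.701e+02] gap 0.060 F [ 0.2  1.  -3.7]
turn total [ 0.02 -0.03  0.01] then shift total (after turn) [-0.03 -0.02  0.03] norm 0.04
```

View pics/cup1.png

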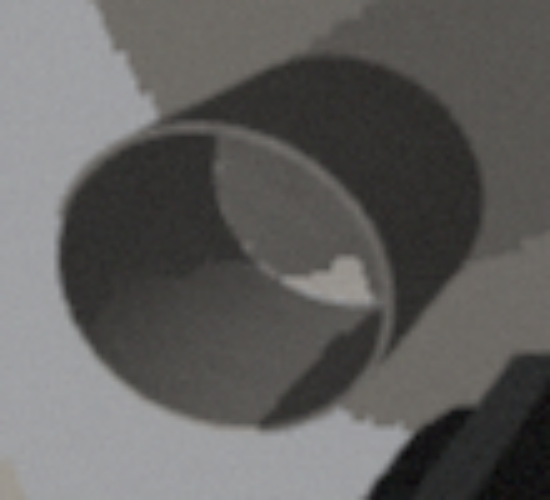

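The cup stands open side up, its rim centred at about pixel (125,245) of the wrist picture.

Call:
arm_command:
  commands: "0 0 0.04 0 0 0 0; 0 0 0 0 0 0 0.9; 0 0 0 0 0 0 1; 0 0 0 0 0 0 1; 0 0 -0.3 0 0 0 1; 0 0 -0.8 0 0 0 1; 0 0 -1 0 0 0 1; 0 0 -1 0 0 0 1; 0 0 -0.5 0 0 0 1; 0 0 0 0 0 0 1"

```text
t: 5.42
eef_pos: [0.6133, -0.0624, 0.1735]
orientation: [179.9, 0.7, 169.9]
ft_force: [0.8, -0.0, 0.8]
finger_gap: 0.0851
finger_force: 0.0
```

```bash
python3 - <<'E'
from h import *
import pickle
f=pickle.load(open("w1.pkl","rb"));print("cup",ray(f,[(125.2,245.2)],.05))
f=pickle.load(open("f0.pkl","rb"))["top"]
print(ray(f,[(331,280)],.05))
E
python3 look.py w3; python3 go.py .438 -.055 .15;python3 - <<'E'
from h import *
import pickle
f=pickle.load(open("w3.pkl","rb"));p=f["pixels"];g=cv2.cvtColor(p,cv2.COLOR_RGB2GRAY)
u=proj(f,[[.609,-.061,.038]])[0];r=int(abs(proj(f,[[.609,-.032,.038]])[0]-u).max())
m=np.zeros(g.shape,bool);m[int(u[1])-r:int(u[1])+r,int(u[0])-r:int(u[0])+r]=1
b=max(blobs((g<65)&m),key=lambda b:b[1][4]);c=cv2.findContours(b[0].astype(np.uint8),0,1)[0][0]
w=ray(f,c[:,0],.038)[:,:2].astype(np.float32)
print("placed",b[1],cv2.minEnclosingCircle(w*1000),u,r)
E
```

```text
cup [[ 0.43414692 -0.05627784  0.05      ]]
[[ 0.43820972 -0.05487783  0.05      ]]
5.4667 [ 0.61174227 -0.06195542  0.1704046 ] [179.88930294   0.43874257 169.94755721]
t5.5 pos [ 0.6117 -0.062   0.1704] rpy [179.9   0.4 169.9] gap 0.085 F [-0.7  1.6  0.2]
turn total [ 0.02  0.09 -0.01] then shift total (after turn) [ 4.31 -0.58  0.51] norm 4.38
placed [ 262  171   51   49 1922] ((608.3255004882812, -59.3621826171875), 23.500471115112305) [285.33918165 196.54472678] 30
```

Call:
arm_command:
  commands: "0.3 -0.05 0 0 0 0 1; 0.8 -0.11 0 0 0 0 1; 0.9 -0.13 0 0 0 0 1; 0.9 -0.13 0 0 0 0 1; 0.8 -0.11 0.1 0 0 0 1; 0.5 -0.06 0.6 0 0 0 1; 0.18 -0.02 0.8 0 0 0 1; 0 0 0.8 0 0 0 1; 0 0 0.3 0 0 0 1; 0 0 0 0 0 0 1; 0 0 0 0 0 0 1"

```text
t: 6.38
eef_pos: [0.4318, -0.0551, 0.0612]
orientation: [-179.9, -0.1, 170.0]
ft_force: [0.8, -0.3, -0.1]
finger_gap: 0.0854
finger_force: 0.0
```

```bash
python3 look.py w4; python3 go.py .435 -.0558 .025;python3 - <<'E'
from h import *
import pickle
f=pickle.load(open("w4.pkl","rb"));p=f["pixels"]
u=proj(f,[[.435,-.056,.05]])[0].astype(int);print(u)
a,b=max(0,u[1]-100),max(0,u[0]-110)
cv2.imwrite("pics/cup2.png",cv2.resize(cv2.cvtColor(p,cv2.COLOR_RGB2BGR)[a:a+180,b:b+220],None,fx=3,fy=3));print(a,b)
E
```

```text
6.4333 [ 0.43294611 -0.05510495  0.06214819] [-1.79986193e+02  1.32871563e-02  1.69962716e+02]
t6.4 pos [ 0.4329 -0.0551  0.0621] rpy [-180.    0.  170.] gap 0.085 F [ 0.8 -0.5 -0.2]
turn total [-0.    0.   -0.01] then shift total (after turn) [-0.05 -0.01  0.93] norm 0.93
[283 272]
172 173
```

View pics/cup2.png

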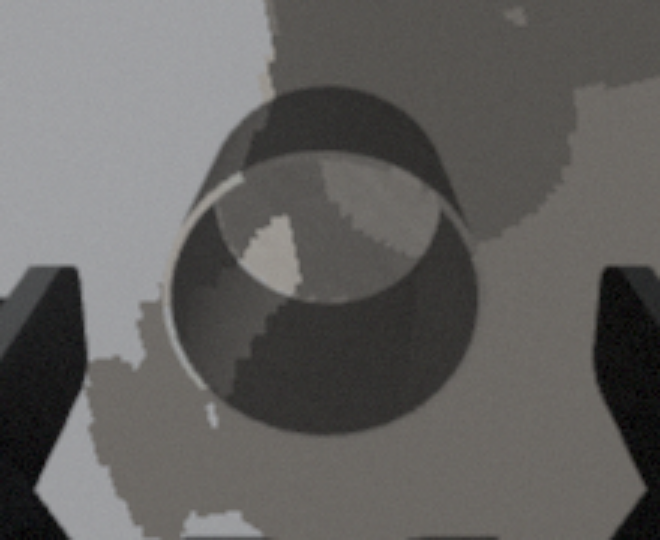

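The cup rim, centred near (280,269), lies midway between the open fingers.

Call:
arm_command:
  commands: "-0.02 -0.04 0.5 0 0 0 1; 0 0 0.43 0 0 0 1; 0 0 0 0 0 0 1; 0 0 0 0 0 0 0; 0 0 0 0 0 0 0; 0 0 0 0 0 0 0; 0 0 0 0 0 0 0; 0 0 0 0 0 0 0; 0 0 0 0 0 0 0"
  grip_force: 35

```text
t: 7.18
eef_pos: [0.4346, -0.0567, 0.0262]
orientation: [179.9, 0.2, 170.0]
ft_force: [-1.1, -0.0, 7.3]
finger_gap: 0.0564
finger_force: 37.0
```

```bash
python3 go.py .609 -.060 .12; python3 go.py .609 -.06 .0635
```

```text
t7.2 pos [ 0.4346 -0.0567  0.0262] rpy [179.9   0.2 170. ] gap 0.056 F [-1.1 -0.   7.3]
turn total [ 0.01  0.03 -0.  ] then shift total (after turn) [-4.31  0.68 -2.34] norm 4.95
t7.2 pos [ 0.4346 -0.0567  0.0262] rpy [179.9   0.2 170. ] gap 0.056 F [-1.1 -0.   7.3]
turn total [ 0.01  0.03 -0.  ] then shift total (after turn) [-4.31  0.68 -0.93] norm 4.46
```

Call:
arm_command:
  commands: "0 0 -0.4 0 0 0 0; 0 0 -0.8 0 0 0 0; -0.1 0.02 -0.7 0 0 0 0; -0.4 0.06 -0.44 0 0 0 0; -0.7 0.11 0 0 0 0 0; -0.8 0.13 0 0 0 0 0; -0.8 0.13 0 0 0 0 0; -0.75 0.12 0 0 0 0 0; -0.5 0.08 0 0 0 0 0; -0.26 0.03 0 0 0 0 0; 0 0 0 0 0 0 0; 0 0 0 0 0 0 0"

```text
t: 8.18
eef_pos: [0.6076, -0.06, 0.1183]
orientation: [-180.0, -0.0, 170.0]
ft_force: [-0.9, -0.5, -0.0]
finger_gap: 0.0563
finger_force: 37.7
```

```bash
python3 look.py w5; python3 go.py .609 -.06 .065
```

```text
8.2333 [ 0.60703642 -0.05997151  0.11830251] [ 1.79997787e+02 -3.25870075e-02  1.69960504e+02]
t8.2 pos [ 0.607  -0.06    0.1183] rpy [180.  -0. 170.] gap 0.056 F [ 0.4  0.5 -1.6]
turn total [ 0.   -0.01 -0.01] then shift total (after turn) [-0.05  0.01  1.33] norm 1.33
```

View pics/w5.png

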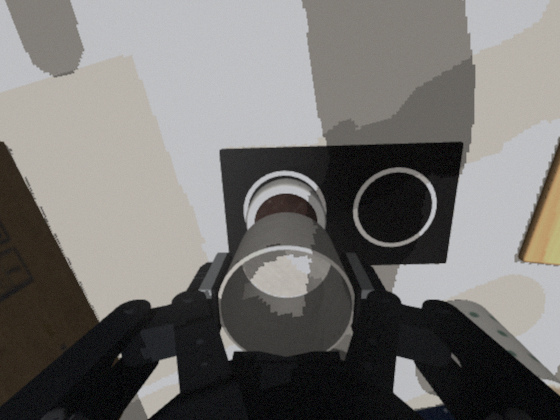

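The cup is held level, its rim centred near (288,302), with the distributor on its ring behind at (286,208).

Run:
```python
from h import *
import pickle
f=pickle.load(open("w5.pkl","rb"));print("cup",ray(f,[(288,302),(220,302),(356,302)],.142))
print("dist", ray(f,[(287,208)],.038),f["o"]["eef_pos"])
d=pickle.load(open("f0.pkl","rb"))
# two-view points: tamper handle top, dropper tip/base
t=d["top"];print(ray(t,[(174,279)],.102),ray(t,[(182,281)],.026),ray(t,[(220,281)],.1))
```

```text
cup [[ 0.6052846  -0.05782142  0.142     ]
 [ 0.60037953 -0.08564754  0.142     ]
 [ 0.61018818 -0.03000375  0.142     ]]
dist [[ 0.59634044 -0.05636848  0.038     ]] [ 0.60703642 -0.05997151  0.11830251]
[[0.40395753 0.33485167 0.102     ]] [[0.40500443 0.33288356 0.026     ]] [[0.40867286 0.2220272  0.1       ]]
```

Call:
arm_command:
  commands: "-0.07 0 0.4 0 0 0 0; 0 0 0.5 0 0 0 0; 0 0 0.3 0 0 0 0; 0 0 0.12 0 0 0 0; 0 0 0 0 0 0 0"

```text
t: 8.65
eef_pos: [0.6094, -0.0603, 0.0654]
orientation: [180.0, -0.1, 170.0]
ft_force: [0.7, -0.2, -0.3]
finger_gap: 0.0566
finger_force: 37.7
```

```bash
python3 go.py .6085 -.06 .0645
```

```text
t8.7 pos [ 0.6094 -0.0603  0.0654] rpy [ 1.8e+02 -1.0e-01  1.7e+02] gap 0.057 F [ 0.7 -0.2 -0.3]
turn total [ 0.   -0.02 -0.01] then shift total (after turn) [0.02 0.   0.02] norm 0.03
```

Call:
arm_command:
  commands: "0 0 0.03 0 0 0 0; 0 0 0 0 0 0 0.9; 0 0 0 0 0 0 1; 0 0 0 0 0 0 1; 0 0 -0.3 0 0 0 1; 0 0 -0.8 0 0 0 1; 0 0 -1 0 0 0 1; 0 0 -1 0 0 0 1; 0 0 -0.6 0 0 0 1; 0 0 0 0 0 0 1"

```text
t: 9.48
eef_pos: [0.614, -0.0613, 0.2203]
orientation: [179.8, 0.7, 169.9]
ft_force: [-0.4, -0.1, 0.2]
finger_gap: 0.0852
finger_force: 0.0
```

```bash
python3 look.py w6; python3 go.py .405 .334 .19
python3 - <<'E'
from h import *
import pickle
f=pickle.load(open("w6.pkl","rb"));g=cv2.cvtColor(f["pixels"],cv2.COLOR_RGB2BGR)
u=proj(f,[[.609,-.06,.06]])[0].astype(int);print(u)
cv2.imwrite("pics/cup3.png",cv2.resize(g[u[1]-70:u[1]+70,u[0]-70:u[0]+150],None,fx=3,fy=3))
E
```

```text
9.5333 [ 0.6125865  -0.06096722  0.2170344 ] [179.8918985    0.45107148 169.95506598]
t9.5 pos [ 0.6126 -0.061   0.217 ] rpy [179.9   0.5 170. ] gap 0.086 F [ 0.6  0.6 -0.2]
turn total [ 0.02  0.09 -0.01] then shift total (after turn) [6.83 8.82 0.68] norm 11.18
[285 189]
```

View pics/cup3.png

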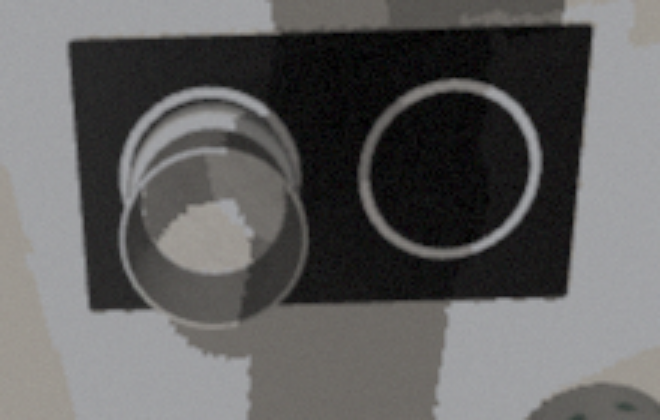

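The cup stands open side up, centred on the distributor in its ring; the right ring (450,168 in the crop) is free for the tamper.

Call:
arm_command:
  commands: "0.25 0.3 0 0 0.03 0 1; 0.5 0.65 0 0 0.03 0 1; 0.6 0.77 0 0 0.03 0 1; 0.6 0.77 0 0 0 0 1; 0.6 0.77 0 0 0 0 1; 0.6 0.77 0 0 0 0 1; 0.6 0.77 0 0 0 0 1; 0.6 0.77 0 0 0 0 1; 0.6 0.77 0.08 0 0 0 1; 0.6 0.77 0.2 0 0 0 1; 0.6 0.77 0.2 0 0 0 1; 0.5 0.65 0.2 0 0 0 1"

```text
t: 10.53
eef_pos: [0.4053, 0.3241, 0.186]
orientation: [-180.0, -0.5, 170.1]
ft_force: [-1.2, 1.1, 0.9]
finger_gap: 0.0855
finger_force: 0.0
```

Call:
arm_command:
  commands: "0.18 0.29 0 0 0 0 1; 0 0 0 0 0 0 1; 0 0 0 0 0 0 1"

```text
t: 10.78
eef_pos: [0.4025, 0.3342, 0.1864]
orientation: [-179.9, -0.4, 170.0]
ft_force: [1.9, -0.8, -0.7]
finger_gap: 0.0854
finger_force: 0.0
```

```bash
python3 look.py w7; python3 go.py .405 .334 .06
```

```text
10.8333 [0.40336285 0.33323415 0.18662255] [-179.92419943   -0.42373858  169.90066042]
t10.8 pos [0.4034 0.3332 0.1866] rpy [-179.9   -0.4  169.9] gap 0.085 F [-0.1 -1.1 -0.1]
turn total [-0.02 -0.08 -0.02] then shift total (after turn) [-0.04  0.03  3.17] norm 3.17
```

View pics/w7.png

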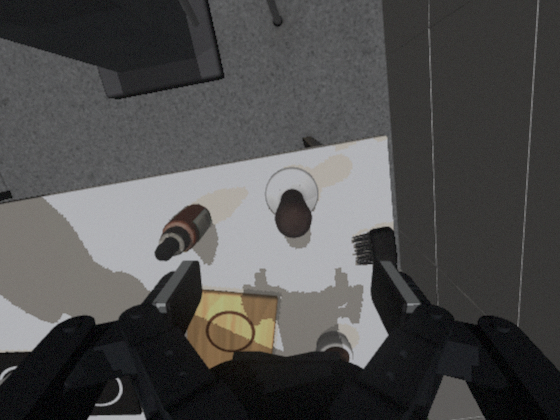

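Tamper base disc centred at (292,193), handle top at (293,217); dropper from body (195,220) to tip (166,250).

Run:
```python
from h import *
import pickle
f=pickle.load(open("w7.pkl","rb"));g=cv2.cvtColor(f["pixels"],cv2.COLOR_RGB2GRAY)
print("tamper base",ray(f,[(292,193)],.024),"top",ray(f,[(293.5,218)],.09))
print("dropper tip",ray(f,[(165,251)],.10))
for X in([.405,.334,.0],[.405,.334,.026],[.405,.334,.1],[.41,.22,.1],[.41,.22,0.]):print(X,proj(f,[X])[0].round(1))
```

```text
tamper base [[0.39966447 0.34156817 0.024     ]] top [[0.40448536 0.34078649 0.09      ]]
dropper tip [[0.41094706 0.23464928 0.1       ]]
[0.405, 0.334, 0.0] [285.7 193.7]
[0.405, 0.334, 0.026] [285.6 199.7]
[0.405, 0.334, 0.1] [285.3 224.1]
[0.41, 0.22, 0.1] [147.2 252.8]
[0.41, 0.22, 0.0] [187.4 214.7]
```

Run:
```python
from h import *
import pickle
w1=pickle.load(open("w1.pkl","rb"));w7=pickle.load(open("w7.pkl","rb"));d=pickle.load(open("f0.pkl","rb"));t=d["top"]
def tri(obs):
    A=[];B=[]
    for f,u in obs:
        P=f["mtx"]@np.c_[f["R"],f["t"]]
        for k in(0,1):
            r=u[k]*P[2]-P[k];r=r/np.linalg.norm(r[:3]);A.append(r[:3]);B.append(-r[3])
    x,res,_,_=np.linalg.lstsq(np.array(A),np.array(B),rcond=None);return x.round(4),np.sqrt(res).round(4)
print("dropper tip w1w7",tri([(w1,(512,174)),(w7,(165,251))]))
print("board front ring w7",ray(w7,[(231,332)],.010))
print("cam w7",-w7["R"].T@w7["t"],"cam w1",-w1["R"].T@w1["t"],w1["o"]["eef_pos"],w7["o"]["eef_pos"])
for n,f in(("top",t),("w1",w1),("w7",w7)):
    print(n,"ground pt near dropper base",{"top":ray(t,[(222.5,282)],.03),"w1":ray(w1,[(436,158)],.0),"w7":ray(w7,[(203,212)],.0)}[n])
# edges of tamper disc in top
g=t["pixels"][272:294,168:196].mean(2).astype(int)
for r in g: print(*["%3d"%v for v in r])
```

```text
dropper tip w1w7 (array([0.4138, 0.2319, 0.0948]), array([0.0011]))
board front ring w7 [[0.56586661 0.23638125 0.01      ]]
cam w7 [0.32926674 0.34818545 0.31510881] cam w1 [0.35685421 0.09686471 0.27878479] [0.43170692 0.08322248 0.15154135] [0.40336285 0.33323415 0.18662255]
top ground pt near dropper base [[0.41104618 0.22603424 0.03      ]]
w1 ground pt near dropper base [[0.41620646 0.23034514 0.        ]]
w7 ground pt near dropper base [[0.4098892 0.2382116 0.       ]]
239 242 245 248 252 255 213 149 204 166 147 149 149 150 148 148 150 156 145 124 126 158 238 242 240 239 239 239
242 249 185 153  97  74  49  48 107 149 155 154 151 148 149 152 153 153 149 208 143 123 168 237 241 239 239 239
249 191  69  33  22  15  14  16  24  56 112 152 156 153 154 154 154 151 147 206 226 143 120 237 243 240 239 239
189  73  25  30  38  36  35  29  19  17  32 108 151 154 157 157 156 150 203 218 220 209 113 159 238 242 240 239
101  27  34  36  39  40  41  41  31  21  22  32  71 133 149 153 155 208 222 221 221 224 175 115 163 235 240 239
 38  32  39  41  42  43  46  44  38  27  19  12  23  32  91
[... 1144 characters left out ...]
 216 174 232 240 239 239 239
232 232 233 231 215 235 240 239 239 239 239 238 239 239 239 238 239 239 240 241 228 169 229 241 239 239 239 239
232 231 238 240 233 215 235 240 239 239 238 239 239 239 239 239 240 240 241 228 176 229 240 239 239 238 239 238
238 238 239 239 234 231 217 236 240 240 239 239 239 239 240 240 241 243 214 187 231 240 239 239 239 239 239 238
238 239 239 239 238 239 233 219 210 234 240 241 241 242 241 232 206 198 149 228 241 240 239 239 239 238 239 238
239 239 239 239 239 239 239 238 238 234 222 208 182 173 197 173 230 240 238 240 240 239 239 239 239 239 238 239
239 239 239 239 239 238 239 239 239 239 238 239 238 238 239 238 240 240 240 239 239 239 239 239 239 238 239 238
```

Call:
arm_command:
  commands: "0.02 0.14 0.3 -0.02 -0.08 0 1; 0 0 0.7 0 0 0 1; 0 0 0.8 0 0 0 1; 0 0 0.8 0 0 0 1; 0 0 0.45 0 0 0 1; 0 0 0.12 0 0 0 0.7; 0 0 0 0 0 0 0; 0 0 0 0 0 0 0; 0 0 0 0 0 0 0; 0 0 0 0 0 0 0; 0 0 0 0 0 0 0; 0 0 0 0 0 0 0"
  grip_force: 80

```text
t: 11.83
eef_pos: [0.404, 0.3408, 0.0622]
orientation: [179.8, 0.1, 170.0]
ft_force: [-0.6, -3.5, 6.9]
finger_gap: 0.0271
finger_force: 77.7
```

Call:
arm_command:
  commands: "0 0 0 0 0 0 0; 0 0 -0.4 0 0 0 0; 0 0 -0.8 0 0 0 0; 0 0 -0.8 0 0 0 0; 0 0 -0.5 0 0 0 0; 0 0 0 0 0 0 0"

```text
t: 12.33
eef_pos: [0.405, 0.3424, 0.1653]
orientation: [179.4, 0.2, 170.0]
ft_force: [0.8, 0.8, -3.3]
finger_gap: 0.0268
finger_force: 79.5
```

```bash
python3 go.py .623 .033 .16
```

```text
t12.3 pos [0.405  0.3424 0.1653] rpy [179.4   0.2 170. ] gap 0.027 F [ 0.8  0.8 -3.3]
turn total [ 0.11  0.05 -0.01] then shift total (after turn) [-6.71 -6.67  0.13] norm 9.46
```

Call:
arm_command:
  commands: "0 0 -0.6 0.05 0.05 0 0; -0.2 -0.2 -0.4 0.05 0 0 0; -0.4 -0.4 0 0 0 0 0; -0.6 -0.6 0 0 0 0 0; -0.65 -0.65 0 0 0 0 0; -0.65 -0.65 0 0 0 0 0; -0.65 -0.65 0 0 0 0 0; -0.65 -0.65 0 0 0 0 0; -0.65 -0.65 0 0 0 0 0; -0.65 -0.65 0 0 0 0 0; -0.65 -0.65 0 0 0 0 0; -0.5 -0.5 0 0 0 0 0"

```text
t: 13.33
eef_pos: [0.6059, 0.0469, 0.1987]
orientation: [-179.5, -0.4, 169.8]
ft_force: [0.1, -0.4, -3.8]
finger_gap: 0.0267
finger_force: 80.0
```

Call:
arm_command:
  commands: "-0.3 -0.3 0 0 0 0 0; -0.16 -0.12 0.3 0 0 0 0; 0 0 0.6 0 0 0 0; 0 0 0.6 0 0 0 0; 0 0 0.5 0 0 0 0; 0 0 0.2 0 0 0 0; 0 0 0 0 0 0 0; 0 0 0 0 0 0 0"

```text
t: 14.0
eef_pos: [0.6195, 0.0311, 0.1118]
orientation: [-179.6, -0.4, 170.0]
ft_force: [0.7, -0.1, -3.8]
finger_gap: 0.0271
finger_force: 79.9
```

```bash
python3 look.py w8; python3 go.py .623 .033 .068
```

```text
14.05 [0.62054933 0.03094271 0.11305151] [-179.63135659   -0.23845798  170.01574054]
t14.1 pos [0.6205 0.0309 0.1131] rpy [-179.6   -0.2  170. ] gap 0.027 F [ 1.   0.1 -3.9]
turn total [-0.07 -0.05  0.  ] then shift total (after turn) [-0.05  0.06  1.13] norm 1.13
```

View pics/w8.png

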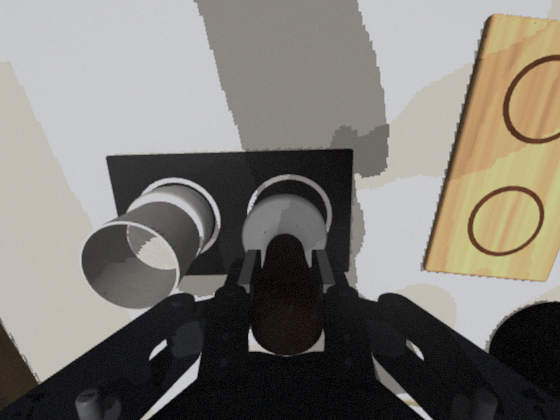

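The tamper hangs upright (base disc about (285,231)), its ring at (290,213) beneath, and the cup stack is untouched at left.

Run:
```python
from h import *
import pickle
f=pickle.load(open("w8.pkl","rb"));z=f["o"]["eef_pos"][2]-.0622+.024
print(ray(f,[(243.5,231),(326,231),(285,194)],z), proj(f,[[.62,.031,z],[.649,.031,z],[.591,.031,z]]))
print("ring",ray(f,[(249,213),(331.5,213),(290,175)],.005))
```

```text
[[0.60475156 0.0081349  0.07485151]
 [0.61326232 0.05740247 0.07485151]
 [0.58632361 0.03695781 0.07485151]] [[284.98581905 247.87940244]
 [292.80513353 288.57500414]
 [276.41835726 203.2900701 ]]
ring [[6.14268146e-01 3.36216479e-04 5.00000000e-03]
 [6.26174902e-01 6.90538693e-02 5.00000000e-03]
 [5.88237206e-01 4.00061072e-02 5.00000000e-03]]
```

Call:
arm_command:
  commands: "-0.05 0.05 0.3 -0.05 -0.05 0 0; 0 0 0.45 0 0 0 0; 0 0 0.25 0 0 0 0; 0 0 0.1 0 0 0 0; 0 0 0 0 0 0 0; 0 0 0 0 0 0 0"

```text
t: 14.55
eef_pos: [0.623, 0.0318, 0.0694]
orientation: [-179.9, 0.0, 170.0]
ft_force: [1.0, -0.1, -4.0]
finger_gap: 0.0271
finger_force: 79.9
```

```bash
python3 go.py .623 .033 .067
```

```text
t14.6 pos [0.623  0.0318 0.0694] rpy [-179.9    0.   170. ] gap 0.027 F [ 1.  -0.1 -4. ]
turn total [-0.03  0.01 -0.01] then shift total (after turn) [0.   0.03 0.06] norm 0.07
```

Call:
arm_command:
  commands: "0 0.02 0.05 -0.02 0 0 0; 0 0 0.02 0 0 0 0; 0 0 0 0 0 0 0; 0 0 0 0 0 0 0.55; 0 0 0 0 0 0 0.6; 0 0 0 0 0 0 0.6; 0 0 0 0 0 0 0.6; 0 0 -0.3 0 0 0 0.6; 0 0 -0.7 0 0 0 0.6; 0 0 -1 0 0 0 0.6; 0 0 -1 0 0 0 0.6; 0 0 -0.6 0 0 0 0.9"

```text
t: 15.55
eef_pos: [0.6241, 0.0324, 0.2153]
orientation: [179.9, 0.3, 169.9]
ft_force: [0.9, -0.4, -0.3]
finger_gap: 0.0618
finger_force: 0.0
```

```bash
python3 go.py .389 -.207 .19
```

```text
t15.6 pos [0.6241 0.0324 0.2153] rpy [179.9   0.3 169.9] gap 0.062 F [ 0.9 -0.4 -0.3]
turn total [ 0.01  0.06 -0.01] then shift total (after turn) [ 4.75 -6.91  0.63] norm 8.41
```

Call:
arm_command:
  commands: "0.2 -0.3 0 0 0.06 0 1; 0.45 -0.65 0 0 0 0 1; 0.52 -0.75 0 0 0 0 1; 0.52 -0.75 0 0 0 0 1; 0.52 -0.75 0 0 0 0 1; 0.52 -0.75 0 0 0 0 1; 0.52 -0.75 0.1 0 0 0 1; 0.52 -0.75 0.15 0 0 0 1; 0.5 -0.7 0.1 0 0 0 1; 0.35 -0.55 0.1 0 0 0 1; 0.13 -0.21 0 0 0 0 1; 0 0 0 0 0 0 1"

```text
t: 16.55
eef_pos: [0.3856, -0.2083, 0.1932]
orientation: [180.0, -0.3, 169.7]
ft_force: [0.2, 0.2, 0.2]
finger_gap: 0.0854
finger_force: 0.0
```

Call:
arm_command:
  commands: "0 0 0 0 0 0 1; 0 0 0 0 0 0 1"

```text
t: 16.72
eef_pos: [0.3885, -0.2052, 0.1934]
orientation: [-180.0, -0.3, 170.1]
ft_force: [-0.5, 0.3, 1.2]
finger_gap: 0.0856
finger_force: 0.0
```

```bash
python3 look.py w9; python3 go.py .389 -.207 .06
python3 - <<'E'
from h import *
import pickle
f=pickle.load(open("w9.pkl","rb"));p=f["pixels"];hsv=cv2.cvtColor(p,cv2.COLOR_RGB2HSV)
q=(hsv[...,0]>45)&(hsv[...,0]<90)&(hsv[...,1]>80)&(hsv[...,2]>30)
for b in blobs(q,80):
    print(b[1]); c=cv2.findContours(b[0].astype(np.uint8),0,1)[0][0]
    print(cv2.minEnclosingCircle((ray(f,c[:,0],.104)[:,:2]*1000).astype(np.float32)))
print(proj(f,[[.389,-.207,.106],[.389,-.207,0]]))
E
```

```text
16.7667 [ 0.38849272 -0.20514752  0.19325205] [-179.93807115   -0.31977637  170.12072912]
t16.8 pos [ 0.3885 -0.2051  0.1933] rpy [-179.9   -0.3  170.1] gap 0.085 F [ 0.3  0.2 -0.5]
turn total [-0.01 -0.06  0.02] then shift total (after turn) [-0.02 -0.04  3.33] norm 3.33
[ 252  189   56   59 1498]
((387.45562744140625, -209.83880615234375), 24.386415481567383)
[[282.82545408 221.25363933]
 [283.86576677 190.213246  ]]
```

View pics/w9.png

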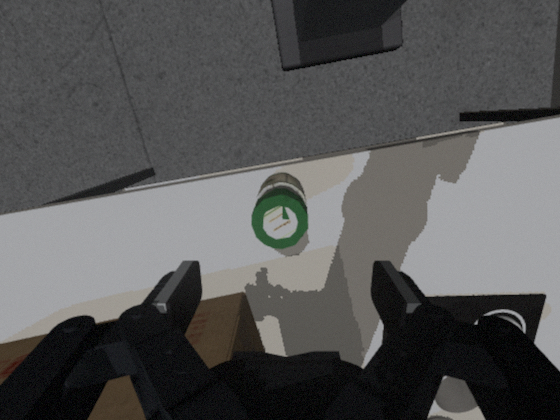

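The green-capped jar is centred at (280,220); the box stays clear at lower left.

Call:
arm_command:
  commands: "0 -0.1 0.3 0 -0.06 0 1; 0 0 0.7 0 0 0 1; 0 0 0.9 0 0 0 1; 0 0 0.8 0 0 0 1; 0 0 0.5 0 0 0 1; 0 0 0.13 0 0 0 0.7; 0 0 0 0 0 0 0; 0 0 0 0 0 0 0; 0 0 0 0 0 0 0; 0 0 0 0 0 0 0; 0 0 0 0 0 0 0; 0 0 0 0 0 0 0"
  grip_force: 40

```text
t: 17.77
eef_pos: [0.3879, -0.2106, 0.0612]
orientation: [-180.0, 0.2, 170.0]
ft_force: [-0.8, 0.5, 5.9]
finger_gap: 0.0448
finger_force: 33.2
```

```bash
python3 go.py .656 .209 .205
```

```text
t17.8 pos [ 0.3879 -0.2106  0.0612] rpy [-180.     0.2  170. ] gap 0.045 F [-0.8  0.5  5.9]
turn total [-0.    0.03 -0.  ] then shift total (after turn) [-4.78 11.5  -3.59] norm 12.96
```

Call:
arm_command:
  commands: "0 0 -0.4 0 0 0 0; 0 0 -0.9 0 0 0 0; 0 0 -0.9 0 0 0 0; -0.06 0.15 -0.8 0 0 0 0; -0.15 0.36 -0.59 0 0 0 0; -0.26 0.65 0 0 0 0 0; -0.35 0.85 0 0 0 0 0; -0.35 0.85 0 0 0 0 0; -0.35 0.85 0 0 0 0 0; -0.35 0.85 0 0 0 0 0; -0.35 0.85 0 0 0 0 0; -0.35 0.85 0 0 0 0 0"

```text
t: 18.77
eef_pos: [0.532, 0.02, 0.2033]
orientation: [-180.0, -0.0, 170.0]
ft_force: [0.9, -0.5, -1.4]
finger_gap: 0.0451
finger_force: 33.4
```

Call:
arm_command:
  commands: "-0.35 0.85 0 0 0 0 0; -0.35 0.85 0 0 0 0 0; -0.35 0.85 0 0 0 0 0; -0.35 0.85 0 0 0 0 0; -0.35 0.85 0 0 0 0 0; -0.3 0.7 0 0 0 0 0; -0.2 0.5 0 0 0 0 0; -0.1 0.22 0.3 0 0 0 0; 0 0 0.6 0 0 0 0; 0 0 0.6 0 0 0 0; 0 0 0.3 0 0 0 0; 0 0 0 0 0 0 0"

```text
t: 19.77
eef_pos: [0.6606, 0.2234, 0.1263]
orientation: [-179.7, -0.4, 169.9]
ft_force: [-1.2, -0.3, -1.4]
finger_gap: 0.0445
finger_force: 33.4
```

Call:
arm_command:
  commands: "0 0 0 0 0 0 0; 0 0 0 0 0 0 0"

```text
t: 19.93
eef_pos: [0.6641, 0.2249, 0.1324]
orientation: [180.0, 0.1, 169.9]
ft_force: [-0.2, -0.3, 0.2]
finger_gap: 0.0441
finger_force: 33.4
```

```bash
python3 look.py w10; python3 go.py .656 .209 .072;python3 - <<'E'
from h import *
import pickle
f=pickle.load(open("w10.pkl","rb"));p=f["pixels"];hsv=cv2.cvtColor(p,cv2.COLOR_RGB2HSV);e=f["o"]["eef_pos"]
q=(hsv[...,0]>45)&(hsv[...,0]<90)&(hsv[...,1]>80)&(hsv[...,2]>30)
b=max(blobs(q,80),key=lambda b:b[1][4]);c=cv2.findContours(b[0].astype(np.uint8),0,1)[0][0]
print("cap",b[1],cv2.minEnclosingCircle((ray(f,c[:,0],e[2]-.0612+.104)[:,:2]*1000).astype(np.float32)))
print(proj(f,[[.656,.209,.01],[.5648,.2349,.01]]))
E
```

```text
19.9833 [0.66442541 0.22510171 0.13292936] [1.79952456e+02 1.11426315e-01 1.69941913e+02]
t20.0 pos [0.6644 0.2251 0.1329] rpy [1.800e+02 1.000e-01 1.699e+02] gap 0.045 F [-0.4  0.3 -0.9]
turn total [ 0.01  0.02 -0.01] then shift total (after turn) [ 0.14 -0.43  1.52] norm 1.59
cap [ 229  261  114   90 6301] ((654.74169921875, 227.24073791503906), 22.40050506591797)
[[265.85967677 200.9933281 ]
 [275.47237927  86.69699078]]
```

View pics/w10.png

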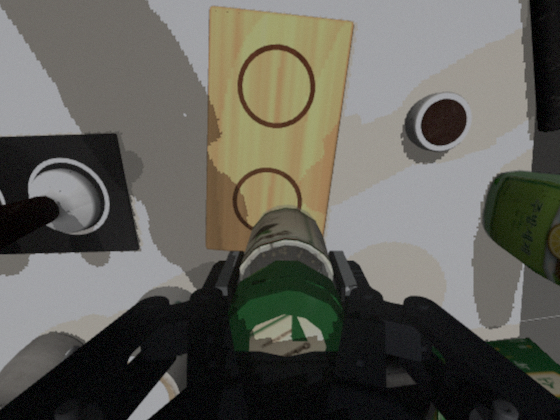

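The jar is held upright over the board, a little past its ring (267,202); the front ring is at (277,86), and the tamper stands on its ring at (70,195).

Call:
arm_command:
  commands: "0.06 -0.2 0 0 0 0 0; 0.08 -0.25 0.2 0 0 0 0; 0 0 0.5 0 0 0 0; 0 0 0.5 0 0 0 0; 0 0 0.2 0 0 0 0; 0 0 0.08 0 0 0 0; 0 0 0 0 0 0 0; 0 0 0 0 0 0 0"

```text
t: 20.65
eef_pos: [0.6555, 0.2086, 0.073]
orientation: [180.0, 0.1, 170.0]
ft_force: [-0.1, -0.3, -1.3]
finger_gap: 0.0446
finger_force: 35.5
```

```bash
python3 go.py .656 .208 .0715
```

```text
t20.6 pos [0.6555 0.2086 0.073 ] rpy [1.8e+02 1.0e-01 1.7e+02] gap 0.045 F [-0.1 -0.3 -1.3]
turn total [ 0.    0.01 -0.01] then shift total (after turn) [-0.01 -0.01  0.04] norm 0.04
```

Release, lift, and head for the dropper (≈ .412, .231).

Call:
arm_command:
  commands: "0 0 0.03 0 0 0 0; 0 0 0 0 0 0 0; 0 0 0 0 0 0 0.75; 0 0 0 0 0 0 0.9; 0 0 0 0 0 0 0.9; 0 0 -0.3 0 0 0 0.9; 0 0 -0.7 0 0 0 0.9; 0 0 -1 0 0 0 0.9; 0 0 -1 0 0 0 1; 0 0 -0.4 0 0 0 1; 0 0 0 0 0 0 1"

```text
t: 21.57
eef_pos: [0.6578, 0.2091, 0.2142]
orientation: [179.7, 0.5, 170.0]
ft_force: [0.2, -0.3, 0.7]
finger_gap: 0.0856
finger_force: 0.0
```

```bash
python3 go.py .412 .231 .19
```

```text
t21.6 pos [0.6578 0.2091 0.2142] rpy [179.7   0.5 170. ] gap 0.086 F [ 0.2 -0.3  0.7]
turn total [ 0.06  0.1  -0.01] then shift total (after turn) [ 6.15 -0.53  0.61] norm 6.20
```

Call:
arm_command:
  commands: "0.3 -0.03 0 0.06 0.1 0 1; 0.7 -0.06 0 0 0 0 1; 0.9 -0.08 0 0 0 0 1; 0.9 -0.08 0 0 0 0 1; 0.9 -0.08 0.1 0 0 0 1; 0.9 -0.08 0.2 0 0 0 1; 0.8 -0.06 0.2 0 0 0 1; 0.5 -0.04 0.11 0 0 0 1; 0.25 -0.02 0 0 0 0 1; 0 0 0 0 0 0 1; 0 0 0 0 0 0 1; 0 0 0 0 0 0 1"

```text
t: 22.57
eef_pos: [0.41, 0.2301, 0.1847]
orientation: [-179.7, -0.5, 169.9]
ft_force: [-0.5, -0.4, 0.3]
finger_gap: 0.0855
finger_force: 0.0
```

```bash
python3 look.py w11; python3 go.py .412 .231 .045
python3 - <<'E'
from h import *
import pickle
f=pickle.load(open("w11.pkl","rb"));p=f["pixels"];g=cv2.cvtColor(p,cv2.COLOR_RGB2GRAY)
u=proj(f,[[.412,.231,.1],[.412,.231,0.06],[.412,.231,0]]);print(u.round(0).tolist())
m=np.zeros(g.shape,bool);m[165:255,245:330]=1
for b in blobs((g<45)&m,60):print("dark",b[1],b[2])
a=p[150:262:4,240:336:4].mean(2).astype(int)
for r,k in zip(a,range(150,262,4)):print(k,*["%3d"%v for v in r])
# jar check
hsv=cv2.cvtColor(p,cv2.COLOR_RGB2HSV)
E
```

```text
22.6167 [0.4100983  0.23006521 0.18472104] [-179.65822861   -0.48571506  169.87221221]
t22.6 pos [0.4101 0.2301 0.1847] rpy [-179.7   -0.5  169.9] gap 0.086 F [ 0.4  0.1 -0.5]
turn total [-0.07 -0.1  -0.03] then shift total (after turn) [-0.04  0.03  3.49] norm 3.49
[[287.0, 224.0], [287.0, 209.0], [287.0, 193.0]]
dark [271 183  32  23 243] [288.6090535  191.18518519]
dark [274 200  26  14 111] [286.53153153 204.61261261]
dark [278 210  17  23 313] [285.7827476  221.13099042]
150  75  76  74  71  73  84 123 134 145 146 147 147 146 147 144 146 145 148 147 146 146 145 147 150
154 101 128 145 146 148 145 148 147 146 148 147 146 150 146 148 145 145 148 149 142 148 145 147 147
158 144 147 148 145 147 144 147 147 148 145 145 145 147 148 146 147 149 149 149 148 145 146 150 146
162 147 148 147 145 147 146 148 146 147 148 147 148 149 146 147 147 146 144 146 149 148 148 147 145
166 147 146 146 145 149 145 147 148 147 147 146 148 145 146 146 148 147 149 143 140 143 136 141 136
170 144 148 145 144 146 143 145 147 146 144 146 147 149 146 149 142 145 139 139 142 139 139 137 137
174 145 147 145 147
[... 1480 characters left out ...]

234 147 147 146 147 147 146 147 148 144 146 148 100 102  97 102  96 148 145 147 148 146 146 148 150
238 145 148 146 150 144 146 149 144 148 147 149 148  99 100  99 127 149 146 146 146 149 148 146 151
242 146 150 148 146 146 147 148 148 147 147 147 147 123  98  98 146 144 147 145 147 146 148 147 149
246 149 147 147 149 151 147 147 148 148 149 145 145 147 139 139 146 147 144 146 148 149 149 146 147
250 148 147 146 148 149 146 147 146 149 146 148 144 146 148 145 149 147 149 147 147 145 146 145 145
254 147 147 146 147 149 148 149 146 145 147 145 148 147 143 147 147 147 148 147 149 148 144 147 147
258 147 145 150 146 150 143 146 145 148 145 147 145 145 147 148 147 150 147 147 145 147 146 146 146
```

Call:
arm_command:
  commands: "-0.03 0.02 0.3 -0.07 -0.1 0 1; 0 0 0.7 0 0 0 1; 0 0 0.9 0 0 0 1; 0 0 0.9 0 0 0 1; 0 0 0.5 0 0 0 1; 0 0 0.19 0 0 0 1; 0 0 0 0 0 0 0.6; 0 0 0 0 0 0 0; 0 0 0 0 0 0 0; 0 0 0 0 0 0 0; 0 0 0 0 0 0 0; 0 0 0 0 0 0 0"
  grip_force: 35

```text
t: 23.62
eef_pos: [0.4108, 0.2316, 0.0463]
orientation: [179.9, 0.1, 170.0]
ft_force: [0.5, -0.6, 6.7]
finger_gap: 0.0315
finger_force: 34.3
```

Call:
arm_command:
  commands: "0 0 0 0 0 0 0; 0 0 0 0 0 0 0"

```text
t: 23.78
eef_pos: [0.4108, 0.2316, 0.0463]
orientation: [179.9, 0.1, 170.0]
ft_force: [-0.4, -1.2, 5.8]
finger_gap: 0.0315
finger_force: 34.3
```

```bash
python3 go.py .5648 .2349 .12
```

```text
t23.8 pos [0.4108 0.2316 0.0463] rpy [1.799e+02 1.000e-01 1.700e+02] gap 0.031 F [-0.4 -1.2  5.8]
turn total [ 0.03  0.01 -0.01] then shift total (after turn) [-3.78  0.75 -1.84] norm 4.27
```

Call:
arm_command:
  commands: "0 0 -0.4 0 0 0 0; 0 0 -0.7 0 0 0 0; -0.2 0.04 -0.5 0 0 0 0; -0.5 0.1 -0.24 0 0 0 0; -0.7 0.14 0 0 0 0 0; -0.75 0.15 0 0 0 0 0; -0.7 0.14 0 0 0 0 0; -0.5 0.1 0 0 0 0 0; -0.3 0.06 0 0 0 0 0; -0.13 0.02 0 0 0 0 0; 0 0 0 0 0 0 0; 0 0 0 0 0 0 0"

```text
t: 24.78
eef_pos: [0.563, 0.2342, 0.118]
orientation: [-180.0, -0.1, 170.0]
ft_force: [-0.3, 0.4, -1.3]
finger_gap: 0.0314
finger_force: 34.9
```

```bash
python3 go.py .5648 .2349 .0573
```

```text
t24.8 pos [0.563  0.2342 0.118 ] rpy [-1.8e+02 -1.0e-01  1.7e+02] gap 0.031 F [-0.3  0.4 -1.3]
turn total [-0.   -0.02 -0.  ] then shift total (after turn) [-0.04  0.03  1.52] norm 1.52
```

Call:
arm_command:
  commands: "-0.04 0.03 0.3 0 0 0 0; 0 0 0.5 0 0 0 0; 0 0 0.4 0 0 0 0; 0 0 0.22 0 0 0 0; 0 0 0.08 0 0 0 0; 0 0 0 0 0 0 0; 0 0 0 0 0 0 0"

```text
t: 25.37
eef_pos: [0.5657, 0.2354, 0.0587]
orientation: [180.0, -0.0, 170.0]
ft_force: [-0.3, -0.5, -1.0]
finger_gap: 0.0313
finger_force: 35.0
```

```bash
python3 go.py .5648 .2349 .0573
```

```text
t25.4 pos [0.5657 0.2354 0.0587] rpy [180.  -0. 170.] gap 0.031 F [-0.3 -0.5 -1. ]
turn total [ 0.01 -0.   -0.  ] then shift total (after turn) [ 0.02 -0.02  0.04] norm 0.04
```

Call:
arm_command:
  commands: "0.02 -0.01 0.04 0 0 0 0; 0 0 0 0 0 0 0; 0 0 0 0 0 0 0.55; 0 0 0 0 0 0 0.8; 0 0 0 0 0 0 0.8; 0 0 -0.3 0 0 0 0.8; 0 0 -0.7 0 0 0 0.8; 0 0 -1 0 0 0 0.8; 0 0 -1 0 0 0 0.8; 0 0 -1 0 0 0 0.8; 0 0 -0.4 0 0 0 0.8; 0 0 0 0 0 0 0.8"

```text
t: 26.37
eef_pos: [0.5677, 0.2356, 0.2399]
orientation: [179.6, 0.4, 169.9]
ft_force: [-0.1, 0.4, 1.0]
finger_gap: 0.0682
finger_force: 0.0
```

Call:
arm_command:
  commands: "0.4 0.4 0 0 0 0 0.8; 0.5 0.7 0 0 0 0 0.8; 0.5 0.8 0 0 0 0 0.8; 0.5 0.8 0 0 0 0 0.8; 0.5 0.8 0 0 0 0 0.8; 0.5 0.7 0 0 0 0 0.8; 0.3 0.4 0 0 0 0 0.8; 0 0 0 0 0 0 0.8; 0 0 0 0 0 0 0.8"

```text
t: 27.12
eef_pos: [0.4693, 0.4394, 0.232]
orientation: [-179.9, -0.1, 170.2]
ft_force: [0.2, -0.8, -0.1]
finger_gap: 0.0681
finger_force: 0.0
```

Run:
```python
from h import *
from plant import grab_frame
f=grab_frame("top");p=f["pixels"]
P={"tamper base":[.623,.033,.031],"cup rim":[.609,-.06,.088],"jar cap":[.656,.209,.116],"dropper tip":[.5648,.2349,.11],"dropper base":[.5648,.2349,.01]}
for k,v in P.items():print(k,proj(f,[v])[0].round(1))
cv2.imwrite("pics/end.png",cv2.resize(cv2.cvtColor(p,cv2.COLOR_RGB2BGR)[120:270,180:380],None,fx=4,fy=4,interpolation=cv2.INTER_CUBIC))
```

```text
tamper base [302.1 209.5]
cup rim [338.4 212.5]
jar cap [235.7 183.6]
dropper tip [221.7 217.9]
dropper base [226.9 225.8]
```

View pics/end.png

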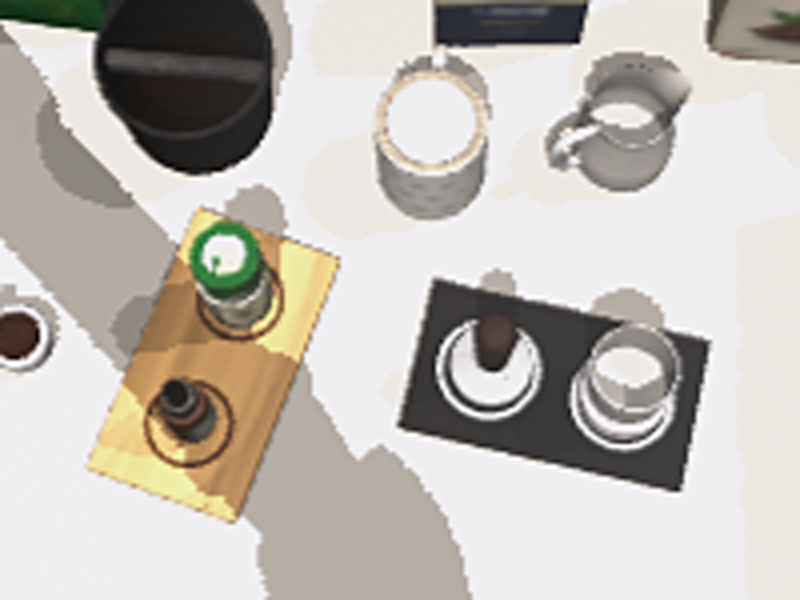

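All five stand upright and centred: the tamper on the near mat ring (489,366 in the crop), the cup on the distributor (636,374), the jar at (227,256) over the back ring and the dropper at (190,430) over the front. The mug and pitcher have not moved.

```bash
python3 -c "
from plant import hand_in
print(hand_in())"
```

```text
the job is handed in; nothing more can be done
None
```

The coffee corner is laid out as asked and handed in at about 27 s of the 128 s allowed; the last top view showed all five things upright and well centred, with the mug and pitcher where they stood (no score came back).

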